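Fish the tea basket out of the tumbler with the draining hook and hang it up to drip

TASK

The tea has steeped. Take the draining hook from the bar of the drip stand, dip its lower end into the brass tumbler, catch the wire bail of the tea basket and lift the basket out on the hook, then hang the hook back on the bar with the basket hanging freely from it, at rest over the drip plate. The gripper must never touch the basket itself, and the tumbler stays upright where it stands; leave the other things alone.

Things in the scene. Friction and masses are not known exactly. Their poses are not given: they have to be found in the camera images.
- stand: drip stand, fixed: marble foot 110 x 176 mm, 14 mm thick, on it a round drip plate (100 mm wide, 7 mm thick); two brass posts at y = +-77 mm carry a straight round brass bar, 8 mm thick, along y, its centre line at x = 0, z = 175 mm. Origin: centre of the foot's underside; its x axis points roughly away from the robot
- hook: draining hook, loose, 50 g, 140 mm tall, of 4.4 mm steel wire with a cork grip on top and a brass weight (12 mm wide, z = 33 to 49 mm) on its axis. At the start it hangs nearly upright on the stand's bar, its x axis along the stand's x. Origin: lowest point, on its long axis, z up. The crook under the grip and the J-hook at the foot both open towards its +x
- hook_grip (a point): centre of the hook's cork grip, on its axis, 117 mm above its lowest point; the grip measures 18 mm along the hook's x, 24 mm along y, 46 mm in height
- hook_crook (a point): point on the hook's axis 80 mm above its lowest point, in the C-shaped crook: where the bar's centre line is while hung. The arch's underside is 4 mm higher; the back of the crook (wire centre) is at x = -10 mm, 5 to 15 mm lower; the lip at x = +8.5 mm ends 5 mm lower. Off the bar: raise 15 to 20 mm, then move towards its -x; on again: the reverse
- hook_throat (a point): point on the hook's axis 6 mm above its lowest point, in the J-hook: where a caught wire rests. Gap 5.6 mm wide between the shank (wire centre x = -5 mm, up to 26 mm above the lowest point) and the tip (x = +5 mm, top 14 mm above the lowest point). A load here hangs straight under the bar
- tumbler: brass tumbler, loose, about 0.4 kg, 73 mm wide, 82 mm high, open at the top, floor 4 mm thick, inside about 54 mm wide at the floor and 62 mm from half height up. Origin at the centre of its underside.
- basket: closed steel tea basket, loose, 0.12 to 0.19 kg, 39 mm wide, standing in the tumbler. Origin: centre of its underside, z up; top of the lid at z = 31 mm. It carries a swinging wire bail (see basket_pivot)
- basket_pivot (a point): on the basket's axis 27 mm above its origin; the bail, a pointed arch of 3.6 mm wire, 41 mm wide, turns here about the basket's y. Limp: it lies 24 degrees to one side, its top (wire centre) 13 mm off the axis to the basket's +x or -x and 30 mm above this point (33 when upright). Which side is not measured: look or feel with the hook
- basket_hang (a point): point fixed to the basket, on its axis 60 mm above the origin: where the top of the bail wire is when the bail stands upright; axes as the basket's
- china_cup: small white china cup, 64 mm wide, 52 mm high, loose bystander; origin at the centre of its underside
- sugar_bowl: small white bowl, 68 mm wide, 34 mm high, loose bystander; origin at the centre of its underside
- tea_tin: brass tin with dark lid, 74 mm wide, 95 mm high, loose bystander; origin at the centre of its underside
- lemon: lemon, 76 x 56 x 55 mm, loose bystander; origin under its centre at the start
Not all that is in view belongs to the job. What is shaped like the basket but turquoise is not meant.

How it is judged:
On the way, in this order (a step that is already met when the one before it is completed fails the run):
1. the held hook's lower end is dipped into the tumbler, at least 20 mm below its rim, the basket still standing inside (z of hook_throat in the frame of tumbler below 0.062 m and horizontal distance between hook_throat and tumbler below 0.032 m and contact force between the fingers and hook above 1 N and z of basket in the frame of tumbler below 0.012 m), for 0.1 s.
2. the basket hangs by its bail in the held hook, clear above the tumbler's rim (z of basket in the frame of tumbler above 0.084 m and distance between hook_throat and basket_hang below 0.012 m and contact force between hook and basket above 0.5 N and contact force between the fingers and hook above 1 N), for 0.2 s.
At the end, for the whole second after the job is handed in: the hook hangs by its crook on the bar (within 9 mm of seated, within 50 mm of the bar's middle), the basket hangs by its bail in the J-hook (within 12 mm), clear of the stand; both slower than 5 cm/s; the tumbler upright (6 degrees) within 40 mm of where it stood (x of hook_crook in the frame of stand between -0.009 and 0.009 m and y of hook_crook in the frame of stand between -0.05 and 0.05 m and z of hook_crook in the frame of stand between 0.167 and 0.183 m and contact force between hook and stand above 0.5 N and contact force between hook and basket above 0.5 N and distance between hook_throat and basket_hang below 0.012 m and contact force between basket and stand below 0.1 N and linear speed of each of basket, hook below 0.05 m/s and angle between tumbler's own z axis and vertical below 0.1 rad and distance of tumbler from where it was at the start of the episode below 0.04 m); the robot touches nothing.
It fails at once if the gripper touches the basket (contact force between the fingers and basket above 0.5 N).
It fails at once if the tumbler is tipped more than 20 degrees (angle between tumbler's own z axis and vertical above 0.35 rad).
It fails at once if the tumbler is dragged or carried more than 40 mm away (distance of tumbler from where it was at the start of the episode above 0.04 m).
It fails at once if a bystander (china cup, sugar bowl, tea tin, lemon) is moved more than 30 mm (distance of any of china_cup, sugar_bowl, tea_tin, lemon from where it was at the start of the episode above 0.03 m).
It also fails if it takes over 72 s, if anything falls off the work surface, if the arm or the gripper's body presses on something with over 40 N, if the wrist force passes 120 N, or if a joint passes its speed limit or range.

ROBOT

A 6-joint arm with a two-finger parallel gripper is mounted at the origin on a cart in front of the work surface, level with it; the furniture and walls round the work are solid. World frame = base frame: x ahead of the robot, y to its left, z up, the work surface at z = 0. Lengths are in m, angles in rad, forces in N, time in s.
With the tool pointing down it reaches from about 0.275 to 0.85 m from the base axis. Payload 5.2 kg.
Tool frame: the origin (TCP) lies midway between the tips of the shut fingers; the grasp point (between the pads) lies 19 mm behind it; z points along the fingers, y is the line along which they close (so a half turn about z gives the same grasp; the last joint's range is limited). The gripper opens to 85 mm and grips with 20 to 120 N. Pads are 22 mm wide; open, the fingers measure 114 mm over their backs; the gripper's body (76 mm by 85 mm) begins 54 mm behind the grasp point. The pads swing forward as they close: fully open they stand 13 mm farther back than shut.
Start: joints at [-1.419, 0.259, 1.535, -0, 1.348, -0.203], TCP at [0.191, -0.516, 0.231] pointing down, gripper open.
Joint ranges: [-3.14, 3.14], [-0.91, 2.08], [0.19, 2.58], [-1.22, 4.36], [0.22, 2.71], [-3.12, 3.12]. Speed limits (rad/s): [2.57, 2.57, 3.14, 3.14, 3.14, 3.14].

INTERFACE

Orientations are given as a unit quaternion [w, x, y, z].
In Python, from station import arm gives the robot as it stands.
- The arm moves only by the tool send_rows, never from a script. Its argument "motion" is a list of rows, each an object with "slide": the shift along the tool's x, y, z in normalised numbers (1 is 50 cm), a list of three; "rot": the turn, a rotation vector about the tool's x, y, z in normalised numbers (1 is pi rad), a list of three; "claw": the closure, from -1 (fully open) to 1 (shut). In form: [{"slide": [x, y, z], "rot": [rx, ry, rz], "claw": claw}, ...]. A call has exactly 5 rows; each row is the pose to reach, as a shift and turn from the pose commanded when the call began, along the tool's axes at that moment; what a row does not reach only later rows make up. A row lasts 1/10 s, in which the tool goes at most 50 mm and 8.59 degrees, less where a joint would pass 70% of its speed; a pose out of reach is approached as far as the arm can. Shift and turn numbers lie between -1 and 1, and a call with a number outside is refused. A call with a gripper value outside its range is refused whole. The fingers move at their own pace and stop on an object; the grip force is fixed at half the most. Time passes only in rows, so rows that repeat a pose let the fingers close, or fill a call up. It gives the time, the measured TCP pose, the force, the opening and the grip force at its end, in the units of the state.
- arm.get_state(): the state, without advancing time (a new reading comes with each control period).
- arm.get_image(name): name is "scene" or "top" or "wrist"; returns a dict with "frame" (420x560x3 uint8, blue, green, red), "range_z" (420x560 float32, m along the optical axis (not along the pixel's ray), 0 where there is no reading), "fx", "fy", "cx", "cy" (pixels), "world_to_cam" (4x4, takes a point from world to camera coordinates); the wrist camera has in their place "tool_from_camera" (4x4, takes a point from camera to tool coordinates, whose origin is the TCP and whose axes are the flange's). Camera axes: x right, y down, z forward; pixel columns grow to the right and rows downward; lengths in m; the calibration is good to about 2 mm. A picture is of the moment at which its call begins: read the wrist's pose just before it.
- arm.job_done(): hands the job in; it is judged then, once.
The state is a dict: "clock": time; "joint_pos": joint angles; "qd": joint speeds; "tau": joint torques, N m; "eef_pos": TCP position; "orientation": TCP orientation; "ft_force": force on the tool from outside, world axes, zero at the start; "torque": the same for the moment, N m; "opening": opening from 0.0 (shut) to 1.0 (fully open); "gripper_force": force on a finger pad.
Only numpy, scipy, OpenCV 4.12 (cv2) and the standard library are available. Lean on these libraries where they do the work, as an engineer would, in place of code of your own. Each camera call takes 0.05 s, during which the arm holds its last target. There are 200 camera calls.

## Working session

There is one attempt and no reset: what is moved stays moved. The work goes in short steps, Python scripts to look and compute and a tool call to move; the robot and the scene stay as the last step left them, time stands still between calls to the robot, and variables do not carry over. Pictures are saved under pics/ and viewed, at most 10 in all, crops included, and the job is handed in when it is done.

Besides the shell and the picture viewer there is one more tool, called after "Request:" as name(argument=value, ...) on one line, values as JSON. send_rows: Moves the arm, as the interface text tells. Its arguments: {"type":"object","properties":{"motion":{"type":"array","items":{"type":"object","properties":{"slide":{"type":"array","items":{"type":"number"}},"rot":{"type":"array","items":{"type":"number"}},"claw":{"type":"number"}}}}},"required":["motion"]}

```bash
mkdir -p pics; cat > h.py <<'E'
import numpy as np, cv2
from station import arm
from scipy.spatial.transform import Rotation as R
def save(im,name,crop=None,s=1):
    f=im["frame"]
    if crop: f=f[crop[1]:crop[3],crop[0]:crop[2]]
    cv2.imwrite("pics/"+name,cv2.resize(f,None,fx=s,fy=s,interpolation=cv2.INTER_CUBIC))
def cam2world(im,st=None):
    if "world_to_cam" in im: return np.linalg.inv(im["world_to_cam"])
    q=st["orientation"];T=np.eye(4);T[:3,:3]=R.from_quat([q[1],q[2],q[3],q[0]]).as_matrix();T[:3,3]=st["eef_pos"]
    return T@im["tool_from_camera"]
def cloud(im,st=None):
    z=im["range_z"];v,u=np.indices(z.shape)
    p=np.stack([(u-im["cx"])/im["fx"]*z,(v-im["cy"])/im["fy"]*z,z,np.ones_like(z)],-1)
    w=(p@cam2world(im,st).T)[...,:3]; w[z<=0]=np.nan
    return w
def ray(im,u,v,st=None):
    M=cam2world(im,st);d=M[:3,:3]@np.array([(u-im["cx"])/im["fx"],(v-im["cy"])/im["fy"],1]);return M[:3,3],d
def tri(rs):
    A=0;b=0
    for o,d in rs:
        d=d/np.linalg.norm(d);P=np.eye(3)-np.outer(d,d);A=A+P;b=b+P@o
    return np.linalg.solve(A,b)
E
python3 - <<'E'
from h import *
import pickle
s=arm.get_state();print(s)
a=arm.get_image("scene");b=arm.get_image("top")
pickle.dump((a,b,s),open("i0.pkl","wb"))
x=np.hstack([a["frame"],b["frame"]]);cv2.imwrite("pics/a.png",cv2.resize(a["frame"],None,fx=1.4,fy=1.4));cv2.imwrite("pics/b.png",cv2.resize(b["frame"],None,fx=1.4,fy=1.4))
for i in(a,b):print(i["fx"],i["cx"],i["cy"],np.linalg.inv(i["world_to_cam"]).round(3))
E
```

```text
{'clock': 0.0, 'joint_pos': array([-1.41879115e+00,  2.59331614e-01,  1.53607481e+00,  2.56678301e-05,
        1.34797245e+00, -2.02813947e-01]), 'qd': array([ 0.00115836,  0.00028696, -0.00051895,  0.00100812,  0.00087284,
        0.00062776]), 'tau': array([-6.57633154e-04, -4.46021962e+01, -2.90572715e+01, -7.81843137e-04,
        1.17921067e-02,  1.78532832e-05]), 'eef_pos': array([ 0.19102564, -0.51521519,  0.23048412]), 'orientation': array([-8.92503910e-04,  9.84304266e-01,  1.76477517e-01,  3.51965184e-05]), 'ft_force': array([-0.14183034,  1.35777353, -0.1918494 ]), 'torque': array([-0.0030013 ,  0.00578755, -0.02440997]), 'gripper_force': 0.0, 'opening': 1.0000953106733101}
396.61881610774344 283.56161964538774 213.87989867510666 [[ 0.113 -0.571  0.813 -0.236]
 [-0.993 -0.078  0.083 -0.083]
 [ 0.016 -0.817 -0.576  0.644]
 [ 0.     0.     0.     1.   ]]
502.6478699744716 274.25315621308533 208.93472882984483 [[-2.100e-02 -9.960e-01  8.600e-02  3.950e-01]
 [-1.000e+00  2.100e-02 -1.000e-03  4.000e-03]
 [-1.000e-03 -8.600e-02 -9.960e-01  1.314e+00]
 [ 0.000e+00  0.000e+00  0.000e+00  1.000e+00]]
```

View pics/a.png

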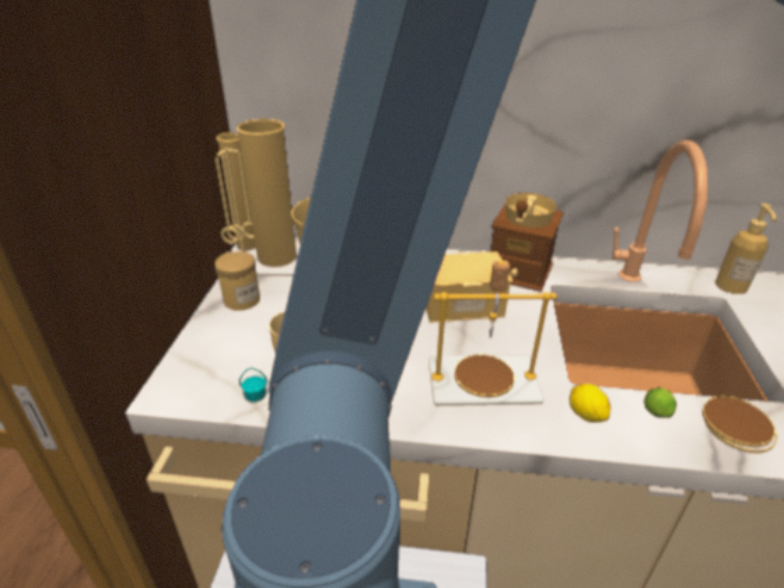

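View pics/b.png

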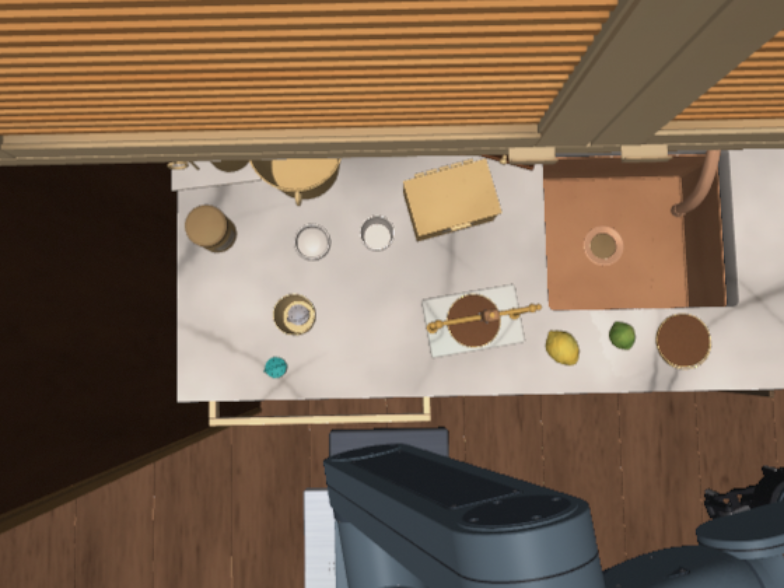

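The scene view shows the stand at about (485,375) with the hook at about (497,280). The tumbler is hidden by the arm. In the top view the tumbler and basket are at (296,315), the stand at (472,322), and the turquoise decoy basket at (276,367), which stands outside the tumbler. The only steel basket is the one inside the tumbler. I'll enlarge and measure next.

```bash
python3 - <<'E'
from h import *
import pickle
a,b,s=pickle.load(open("i0.pkl","rb"))
A=cv2.resize(b["frame"][190:270,165:245],None,fx=6,fy=6,interpolation=cv2.INTER_CUBIC)
B=cv2.resize(a["frame"][175:295,300:405],None,fx=4,fy=4,interpolation=cv2.INTER_CUBIC)
B=cv2.resize(B,(420,480)); B=cv2.resize(a["frame"][175:295,295:375],None,fx=4,fy=4,interpolation=cv2.INTER_CUBIC)
cv2.imwrite("pics/c.png",np.hstack([A,B]))
c=cloud(b)
def st(m):
    p=c[m];return len(p),np.nanmean(p,0).round(4),((np.nanmin(p,0)+np.nanmax(p,0))/2).round(4),np.nanmin(p,0).round(3),np.nanmax(p,0).round(3)
def box(u0,v0,u1,v1,z0,z1):
    m=np.zeros(c.shape[:2],bool);m[v0:v1,u0:u1]=1
    return m&(c[...,2]>z0)&(c[...,2]<z1)
print("rim",st(box(185,200,235,250,.07,.1)))
print("inside",st(box(200,212,225,240,.0,.069)))
print("foot",st(box(290,190,390,265,.008,.03)))
print("bar",st(box(290,190,395,265,.165,.184)))
print("grip",st(box(335,200,370,250,.19,.26)))
for u,v in [(305,230),(318,229),(330,227),(372,222),(380,220),(350,226)]: print(u,v,c[v,u])
m=box(303,190,388,265,.165,.184);p=c[m];print(np.polyfit(p[:,1],p[:,0],1))
m=box(300,200,380,265,.009,.018).astype('uint8');k=cv2.findNonZero(m);
q=c[m>0][:,:2].astype('float32');print(cv2.minAreaRect(q))
print("cab",np.nanmin(c[0:110,0:500,2]),c[105,100:400:60], c[100,100:400:60])
ca=cloud(a)
for n,(u0,v0,u1,v1) in dict(grip=(345,180,370,207)).items():
    pp=ca[v0:v1,u0:u1].reshape(-1,3);pp=pp[(pp[:,0]<.6)];print(n,len(pp),np.nanmean(pp,0),np.nanmin(pp,0),np.nanmax(pp,0))
E
```

```text
rim (100, array([0.4706, 0.1687, 0.0797]), array([0.4694, 0.163 , 0.0785]), array([0.433, 0.127, 0.07 ]), array([0.506, 0.199, 0.087]))
inside (590, array([0.4691, 0.1656, 0.0219]), array([0.4685, 0.1635, 0.0345]), array([0.433, 0.129, 0.   ]), array([0.504, 0.198, 0.069]))
foot (2513, array([ 0.4524, -0.1588,  0.0163]), array([ 0.4531, -0.16  ,  0.0189]), array([ 0.37 , -0.254,  0.008]), array([ 0.536, -0.066,  0.03 ]))
bar (259, array([ 0.4528, -0.1565,  0.1781]), array([ 0.4544, -0.1598,  0.1754]), array([ 0.437, -0.25 ,  0.167]), array([ 0.472, -0.07 ,  0.184]))
grip (106, array([ 0.4515, -0.1593,  0.2299]), array([ 0.4516, -0.1609,  0.217 ]), array([ 0.442, -0.173,  0.195]), array([ 0.461, -0.149,  0.239]))
305 230 [ 0.45098879 -0.07536781  0.0132389 ]
318 229 [ 0.44558286 -0.09474963  0.17781343]
330 227 [ 0.44948307 -0.12191774  0.17870852]
372 222 [ 0.45858384 -0.21662008  0.18190706]
380 220 [ 0.46248218 -0.2340126   0.18580894]
350 226 [ 0.44798365 -0.15854793  0.23593153]
[-0.14731113  0.42978259]
((0.4558231830596924, -0.15986493229866028), (0.11427096277475357, 0.17615149915218353), 8.232481956481934)
cab -0.04637611127675689 [[ 0.58315751  0.21844941  0.70021169]
 [ 0.58262933  0.14433689  0.69660692]
 [ 0.5826593   0.06956291  0.691083  ]
 [ 0.58301271 -0.00656181  0.68437677]
 [ 0.58318074 -0.08423411  0.67817976]] [[ 0.58692914  0.2156147   0.70848922]
 [ 0.58538488  0.14167128  0.70830709]
 [ 0.58399181  0.06775116  0.7076368 ]
 [ 0.5824965  -0.00631037  0.70728784]
 [ 0.58352207 -0.08159076  0.69868686]]
grip 256 [ 0.44613162 -0.15953911  0.21818178] [ 0.44057545 -0.17233247  0.19330592] [ 0.45827823 -0.14765199  0.23788653]
```

View pics/c.png

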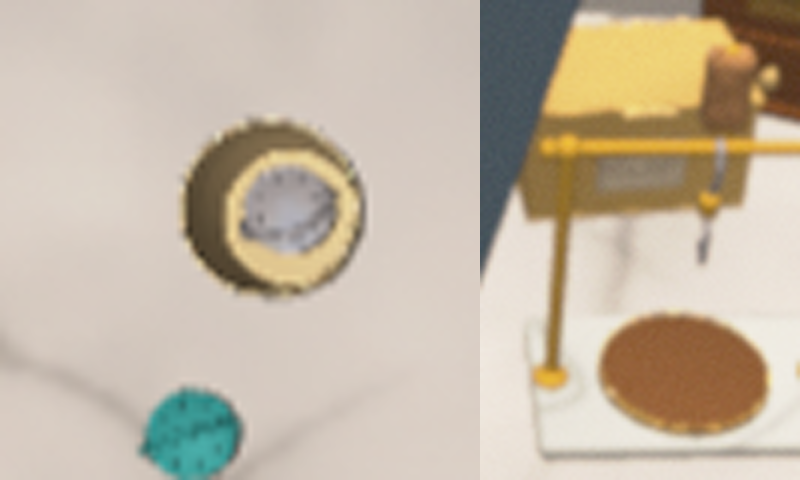

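The enlarged crop shows the steel basket inside the brass tumbler (crop ~(290,212)) and the turquoise one outside it (190,435), which confirms the choice. The bail's lean direction isn't clear yet. The bar's centre is about (0.453,-0.160), yaw 8.3°, and the grip is at about (0.451,-0.160,0.212). Both match the given heights. Next I'll look at the tumbler with the wrist camera.

```bash
cat >> h.py <<'E'
def plan(pos,yaw_deg=None,s=None):
    """slide/rot in current tool axes to reach pos with tool straight down, tool x at yaw"""
    s=s or arm.get_state();q=s["orientation"];Rt=R.from_quat([q[1],q[2],q[3],q[0]])
    d=Rt.inv().apply(np.array(pos)-s["eef_pos"])
    if yaw_deg is not None:
        y=np.radians(yaw_deg);T=np.array([[np.cos(y),np.sin(y),0],[np.sin(y),-np.cos(y),0],[0,0,-1]])
        rv=(Rt.inv()*R.from_matrix(T)).as_rotvec()
    else: rv=None
    x=Rt.as_matrix()[:,0]
    print("slide",d.round(4),"rot",rv if rv is None else rv.round(4),"| now",s["eef_pos"].round(4),"yaw",np.degrees(np.arctan2(x[1],x[0])).round(1),"t",round(s["clock"],2),"F",s["ft_force"].round(2),"op",round(s["opening"],3),"gf",round(s["gripper_force"],1))
E
python3 - <<'E'
from h import *
im=arm.get_image("wrist");print(im["tool_from_camera"].round(4),im["fx"],im["cx"],im["cy"])
plan((0.38,0.13,0.36),20.3)
E
```

```text
[[ 2.000e-04 -9.503e-01 -3.115e-01  8.050e-02]
 [ 1.000e+00  4.000e-04 -6.000e-04 -1.000e-03]
 [ 7.000e-04 -3.115e-01  9.503e-01 -1.427e-01]
 [ 0.000e+00  0.000e+00  0.000e+00  1.000e+00]] 344.61509366363015 280.36862994128506 211.35764418815285
slide [ 0.4014 -0.5397 -0.1285] rot [-0.0014 -0.0003  0.0005] | now [ 0.191  -0.5153  0.2307] yaw 20.3 t 0.15 F [ 0.34 -0.47  0.55] op 1.004 gf 0.0
```

Careful with the scale: shifts go in shares of 50 cm and turns go in shares of pi rad. That gives: -0.18 m is -0.36, 0.134 m is 0.268.

Request:
send_rows(motion=[{"slide": [0.04, -0.04, -0.06], "rot": [0, 0, 0], "claw": -1}, {"slide": [0.092, -0.12, -0.12], "rot": [0, 0, 0], "claw": -1}, {"slide": [0.148, -0.2, -0.18], "rot": [0, 0, 0], "claw": -1}, {"slide": [0.208, -0.28, -0.22], "rot": [0, 0, 0], "claw": -1}, {"slide": [0.268, -0.36, -0.22], "rot": [0, 0, 0], "claw": -1}])

```text
clock: 0.65
eef_pos: [0.2501, -0.3153, 0.3416]
orientation: [0.002, 0.984, 0.176, 0.0]
ft_force: [1.1, 0.3, -0.7]
opening: 0.996
gripper_force: 0.0
```

Converted, -0.185 m is -0.37, -0.148 m is -0.296.

Request:
send_rows(motion=[{"slide": [0.056, -0.074, 0], "rot": [0, 0, 0], "claw": -1}, {"slide": [0.112, -0.148, 0], "rot": [0, 0, 0], "claw": -1}, {"slide": [0.168, -0.222, 0], "rot": [0, 0, 0], "claw": -1}, {"slide": [0.224, -0.296, 0], "rot": [0, 0, 0], "claw": -1}, {"slide": [0.28, -0.37, 0], "rot": [0, 0, 0], "claw": -1}])

```text
clock: 1.15
eef_pos: [0.3165, -0.0919, 0.3396]
orientation: [0.0, 0.984, 0.176, 0.0]
ft_force: [1.1, 0.1, -0.4]
opening: 0.998
gripper_force: 0.0
```

Converted, -0.175 m is -0.35, -0.148 m is -0.296.

Request:
send_rows(motion=[{"slide": [0.056, -0.074, 0], "rot": [0, 0, 0], "claw": -1}, {"slide": [0.112, -0.148, 0], "rot": [0, 0, 0], "claw": -1}, {"slide": [0.168, -0.222, 0], "rot": [0, 0, 0], "claw": -1}, {"slide": [0.224, -0.296, 0], "rot": [0, 0, 0], "claw": -1}, {"slide": [0.256, -0.35, 0], "rot": [0, 0, 0], "claw": -1}])

```text
clock: 1.65
eef_pos: [0.376, 0.1176, 0.3395]
orientation: [-0.0, 0.984, 0.177, 0.0]
ft_force: [1.0, -1.1, 0.1]
opening: 0.998
gripper_force: 0.0
```

```bash
python3 - <<'E'
from h import *
plan((0.48,0.167,0.21),25)
E
```

```text
slide [ 0.1147 -0.0099  0.1295] rot [-0.0005 -0.0004 -0.0795] | now [0.376  0.1176 0.3395] yaw 20.4 t 1.65 F [ 1.03 -1.07  0.13] op 0.998 gf 0.0
```

Converted, 0.13 m is 0.26, 0.12 m is 0.24.

Request:
send_rows(motion=[{"slide": [0.06, 0, 0.06], "rot": [0, 0, 0], "claw": -1}, {"slide": [0.12, 0, 0.12], "rot": [0, 0, 0], "claw": -1}, {"slide": [0.18, -0.01, 0.18], "rot": [0, 0, 0], "claw": -1}, {"slide": [0.23, -0.02, 0.24], "rot": [0, 0, 0], "claw": -1}, {"slide": [0.23, -0.02, 0.26], "rot": [0, 0, 0], "claw": -1}])

```text
clock: 2.15
eef_pos: [0.4803, 0.165, 0.2056]
orientation: [-0.0, 0.984, 0.177, -0.003]
ft_force: [-0.5, -0.1, -1.0]
opening: 1.002
gripper_force: 0.0
```

```bash
python3 - <<'E'
from h import *
import pickle
s=arm.get_state();w=arm.get_image("wrist");a=arm.get_image("scene");pickle.dump((w,a,s),open("i1.pkl","wb"))
plan((0,0,0),s=s)
h=w["frame"];h=cv2.resize(h[130:330,180:380],None,fx=2.9,fy=2.9,interpolation=cv2.INTER_CUBIC);cv2.imwrite("pics/d.png",h)
c=cloud(w,s);z=c[...,2]
m=(z>.05)&(z<.095);print(m.sum(),np.nanmin(c[m],0),np.nanmax(c[m],0))
r=m&(z>.078);p=c[r];
A=np.c_[2*p[:,:2],np.ones(len(p))];o=np.linalg.lstsq(A,(p[:,:2]**2).sum(1),rcond=None)[0];print("rim",o[:2],np.sqrt(o[2]+o[0]**2+o[1]**2),p[:,2].mean())
E
```

```text
slide [-0.5067 -0.0122  0.2082] rot None | now [0.4803 0.165  0.2056] yaw 20.4 t 2.15 F [-0.55 -0.12 -1.  ] op 1.002 gf 0.0
6430 [ 0.37049068 -0.08446297  0.05000357] [0.64736745 0.40290578 0.09498227]
rim [0.46432286 0.05061022] 0.12171441478688848 0.08231515821010689
```

View pics/d.png

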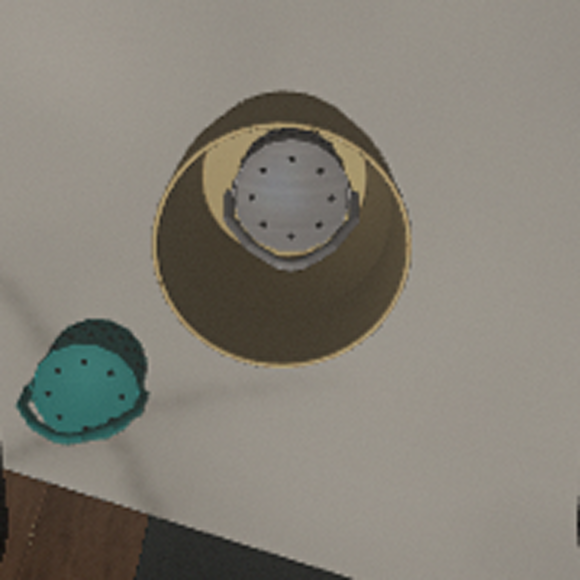

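The wrist view shows the tumbler rim centred at crop ~(282,245), the lid centre at (292,197), and the bail apex at about (290,262). The bail feet are at (230,205) and (356,205).

```bash
python3 - <<'E'
from h import *
import pickle
w,a,s=pickle.load(open("i1.pkl","rb"));c=cloud(w,s)
def at(u,v,z):
    o,d=ray(w,u/2.9+180-.33,v/2.9+130-.33,s);return (o+d*(z-o[2])/d[2]).round(4)
print("lid c",at(292,195,.035));l=at(228,207,.034);r=at(357,207,.034)
f1=at(230,200,.031);f2=at(357,200,.031);print(f1,f2)
for z in(.057,.061,.064):print("apex",at(290,264,z))
for u,v in[(290,264),(290,262),(292,195),(260,195)]:
    print(c[int(v/2.9+130),int(u/2.9+180)])
T=[at(u,v,.082) for u,v in[(154,245),(410,245),(282,125),(282,366)]];print(T)
print("yaw of feet line", np.degrees(np.arctan2(*(f2-f1)[[1,0]])))
# rim fit
z=c[...,2];d=np.hypot(c[...,0]-.47,c[...,1]-.165);m=(d<.045)&(z>.075)&(z<.09);p=c[m]
A=np.c_[2*p[:,:2],np.ones(len(p))];o=np.linalg.lstsq(A,(p[:,:2]**2).sum(1),rcond=None)[0];print("rim",o[:2],np.sqrt(o[2]+o[0]**2+o[1]**2),p[:,2].mean(),len(p))
m=(d<.035)&(z>.045)&(z<.068);print(m.sum(),c[m].mean(0), np.argwhere(m).mean(0))
m=(d<.035)&(z>.030)&(z<.04);print(m.sum(),c[m].mean(0))
E
```

```text
lid c [0.4717 0.1634 0.035 ]
[0.4618 0.1816 0.031 ] [0.4765 0.1423 0.031 ]
apex [0.4566 0.1584 0.057 ]
apex [0.458  0.1588 0.061 ]
apex [0.459  0.1592 0.064 ]
[0.4590661  0.15892924 0.06466012]
[0.45932334 0.15903133 0.06285398]
[0.47165168 0.16370855 0.03561047]
[0.46810011 0.17343628 0.03584611]
[array([0.4571, 0.1992, 0.082 ]), array([0.4823, 0.1318, 0.082 ]), array([0.5019, 0.1774, 0.082 ]), array([0.4345, 0.1526, 0.082 ])]
yaw of feet line -69.49190102823158
rim [0.46870941 0.16526236] 0.035663625112006735 0.08026088202035708 956
609 [0.47739163 0.15681268 0.05607079] [199.69458128 289.42364532]
1692 [0.46709767 0.16211798 0.03422012]
```

The bail leans 13 mm towards yaw ~200°, which is toward the robot. The hook must therefore dip on the inner side, facing 200°. I'll grip it with tool yaw −82° so there is room to turn +192°.

Converted, 0.148 m is 0.296, -0.115 m is -0.23, 0.14 rad is 0.0446.

Request:
send_rows(motion=[{"slide": [-0.01, 0.02, -0.08], "rot": [0, 0, 0.0446], "claw": -1}, {"slide": [-0.04, 0.08, -0.15], "rot": [0, 0, 0.0891], "claw": -1}, {"slide": [-0.07, 0.15, -0.2], "rot": [0, 0, 0.1337], "claw": -1}, {"slide": [-0.11, 0.22, -0.23], "rot": [0, 0, 0.1783], "claw": -1}, {"slide": [-0.152, 0.296, -0.23], "rot": [0, 0, 0.2228], "claw": -1}])

```text
clock: 2.75
eef_pos: [0.4604, -0.0026, 0.3294]
orientation: [0.0, 0.985, -0.174, 0.004]
ft_force: [2.2, 0.1, 0.5]
opening: 1.001
gripper_force: 0.0
```

```bash
python3 - <<'E'
from h import *
plan((0.452,-0.160,0.30),-81.7)
E
```

```text
slide [0.0458 0.1507 0.0296] rot [-0.0052 -0.007   1.0757] | now [ 0.4604 -0.0026  0.3294] yaw -20.1 t 2.75 F [2.19 0.13 0.49] op 1.001 gf 0.0
```

Converted, 0.15 m is 0.3, 0.12 m is 0.24, 0.7 rad is 0.2228.

Request:
send_rows(motion=[{"slide": [0.02, 0.06, 0.01], "rot": [0, 0, 0.0446], "claw": -1}, {"slide": [0.04, 0.12, 0.02], "rot": [0, 0, 0.0891], "claw": -1}, {"slide": [0.06, 0.18, 0.04], "rot": [0, 0, 0.1337], "claw": -1}, {"slide": [0.076, 0.24, 0.06], "rot": [0, 0, 0.1783], "claw": -1}, {"slide": [0.092, 0.3, 0.06], "rot": [0, 0, 0.2228], "claw": -1}])

```text
clock: 3.25
eef_pos: [0.4513, -0.1588, 0.2953]
orientation: [0.0, 0.865, -0.502, 0.0]
ft_force: [-0.1, 0.5, -0.4]
opening: 1.002
gripper_force: 0.0
```

Converted, 0.376 rad is 0.1197.

Request:
send_rows(motion=[{"slide": [0, 0, 0], "rot": [0, 0, 0.0446], "claw": -1}, {"slide": [0, 0, 0], "rot": [0, 0, 0.0891], "claw": -1}, {"slide": [0, 0, 0], "rot": [0, 0, 0.1197], "claw": -1}, {"slide": [0, 0, 0], "rot": [0, 0, 0.1197], "claw": -1}, {"slide": [0, 0, 0], "rot": [0, 0, 0.1197], "claw": -1}])

```text
clock: 3.75
eef_pos: [0.4525, -0.1579, 0.2959]
orientation: [-0.0, 0.759, -0.651, 0.001]
ft_force: [-0.5, -0.1, 0.6]
opening: 0.998
gripper_force: 0.0
```

```bash
python3 - <<'E'
from h import *
import pickle
plan((0.452,-0.160,0.198),-81.7)
s=arm.get_state();w=arm.get_image("wrist");a=arm.get_image("scene");pickle.dump((w,a,s),open("i2.pkl","wb"))
A=cv2.resize(w["frame"][100:400,130:430],(580,580),interpolation=cv2.INTER_CUBIC)
cv2.imwrite("pics/e.png",A)
for im in(w,a):
    c=cloud(im,s);d=np.hypot(c[...,0]-.452,c[...,1]+.16);z=c[...,2]
    for lo,hi in((.225,.245),(.195,.225),(.12,.165)):
        m=(d<.025)&(z>lo)&(z<hi);p=c[m];print(lo,len(p),p.min(0).round(4),p.max(0).round(4),p.mean(0).round(4)) if len(p) else 0
    m=(z>.168)&(z<.184)&(abs(c[...,1]+.16)<.07)&(abs(c[...,0]-.453)<.02);p=c[m];print("bar",np.polyfit(p[:,1]+.16,p[:,0],1),len(p),p[:,2].max())
E
```

```text
slide [0.0019 0.001  0.0979] rot [-0.0015 -0.0015  0.0071] | now [ 0.4525 -0.1579  0.2959] yaw -81.3 t 3.75 F [-0.45 -0.11  0.56] op 0.998 gf 0.0
0.225 983 [ 0.4421 -0.1722  0.2251] [ 0.4616 -0.1485  0.2383] [ 0.452  -0.1617  0.2342]
0.195 298 [ 0.4446 -0.1721  0.1954] [ 0.4626 -0.1649  0.2249] [ 0.4546 -0.1704  0.2111]
0.12 46 [ 0.4432 -0.1634  0.1352] [ 0.4608 -0.1562  0.1647] [ 0.4552 -0.1607  0.1467]
bar [-0.15257901  0.45350138] 1249 0.18106362072270937
0.225 97 [ 0.4406 -0.1715  0.225 ] [ 0.4597 -0.1478  0.2379] [ 0.4473 -0.1599  0.2323]
0.195 154 [ 0.4412 -0.1723  0.1954] [ 0.4562 -0.148   0.2249] [ 0.4453 -0.1594  0.21  ]
0.12 54 [ 0.4432 -0.1652  0.1204] [ 0.4576 -0.1542  0.1646] [ 0.4505 -0.1601  0.1421]
bar [-0.14828635  0.45148855] 271 0.18283805269439363
```

View pics/e.png

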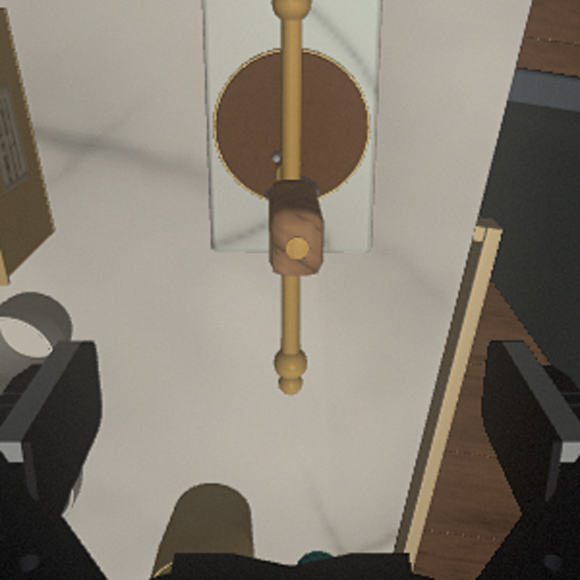

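The wrist picture shows the boxy cork grip at (298,245), aligned with the bar and centred between the fingers. The J tip shows on the +x side at (275,158). Now I'll descend and grip.

Converted, 0.098 m is 0.196, 0.002 m is 0.004.

Request:
send_rows(motion=[{"slide": [0.004, 0, 0.05], "rot": [0, 0, 0], "claw": -1}, {"slide": [0.004, 0, 0.1], "rot": [0, 0, 0], "claw": -1}, {"slide": [0.004, 0.002, 0.15], "rot": [0, 0, 0], "claw": -1}, {"slide": [0.004, 0.002, 0.19], "rot": [0, 0, 0], "claw": -1}, {"slide": [0.004, 0.002, 0.196], "rot": [0, 0, 0], "claw": -1}])

```text
clock: 4.35
eef_pos: [0.4507, -0.1589, 0.1944]
orientation: [0.0, 0.758, -0.652, -0.002]
ft_force: [-0.6, 0.8, -0.6]
opening: 1.002
gripper_force: 0.0
```

Request:
send_rows(motion=[{"slide": [0, 0, 0], "rot": [0, 0, 0], "claw": -0.2}, {"slide": [0, 0, 0], "rot": [0, 0, 0], "claw": 0.2}, {"slide": [0, 0, 0], "rot": [0, 0, 0], "claw": 0.5}, {"slide": [0, 0, 0], "rot": [0, 0, 0], "claw": 0.8}, {"slide": [0, 0, 0], "rot": [0, 0, 0], "claw": 1}])

```text
clock: 4.85
eef_pos: [0.4526, -0.1601, 0.1973]
orientation: [-0.0, 0.758, -0.652, 0.001]
ft_force: [0.4, 0.6, 1.6]
opening: 0.202
gripper_force: 62.1
```

Request:
send_rows(motion=[{"slide": [0, 0, 0], "rot": [0, 0, 0], "claw": 1}, {"slide": [0, 0, 0], "rot": [0, 0, 0], "claw": 1}, {"slide": [0, 0, 0], "rot": [0, 0, 0], "claw": 1}, {"slide": [0, 0, 0], "rot": [0, 0, 0], "claw": 1}, {"slide": [0, 0, 0], "rot": [0, 0, 0], "claw": 1}])

```text
clock: 5.35
eef_pos: [0.4527, -0.1601, 0.1971]
orientation: [-0.0, 0.758, -0.652, 0.001]
ft_force: [1.4, 1.1, 4.8]
opening: 0.2
gripper_force: 62.6
```

Converted, -0.018 m is -0.036, -0.012 m is -0.024.

Request:
send_rows(motion=[{"slide": [0, 0, -0.012], "rot": [0, 0, 0], "claw": 1}, {"slide": [0, 0, -0.024], "rot": [0, 0, 0], "claw": 1}, {"slide": [0, 0, -0.036], "rot": [0, 0, 0], "claw": 1}, {"slide": [0, 0, -0.036], "rot": [0, 0, 0], "claw": 1}, {"slide": [0, 0, -0.036], "rot": [0, 0, 0], "claw": 1}])

```text
clock: 5.85
eef_pos: [0.4522, -0.1599, 0.2147]
orientation: [0.0, 0.758, -0.652, 0.0]
ft_force: [-0.7, -0.2, -1.2]
opening: 0.201
gripper_force: 62.1
```

Converted, 0.045 m is 0.09, 0.042 m is 0.084.

Request:
send_rows(motion=[{"slide": [0, 0.016, 0], "rot": [0, 0, 0], "claw": 1}, {"slide": [0, 0.036, 0], "rot": [0, 0, 0], "claw": 1}, {"slide": [0, 0.06, 0], "rot": [0, 0, 0], "claw": 1}, {"slide": [0, 0.084, 0], "rot": [0, 0, 0], "claw": 1}, {"slide": [0, 0.09, 0], "rot": [0, 0, 0], "claw": 1}])

```text
clock: 6.35
eef_pos: [0.406, -0.1667, 0.2146]
orientation: [0.0, 0.758, -0.653, -0.0]
ft_force: [-1.0, -0.2, -1.5]
opening: 0.202
gripper_force: 62.2
```

```bash
python3 - <<'E'
from h import *
import pickle
plan((0.40,0,0.26),-30)
s=arm.get_state();w=arm.get_image("wrist");a=arm.get_image("scene");pickle.dump((w,a,s),open("i3.pkl","wb"))
A=w["frame"][100:400,130:430];B=a["frame"][160:290,290:400]
cv2.imwrite("pics/f.png",np.hstack([cv2.resize(A,(390,580)),cv2.resize(B,(400,580),interpolation=cv2.INTER_CUBIC)]))
E
```

```text
slide [-0.1657 -0.0187 -0.0454] rot [ 5.000e-04  4.000e-04 -8.986e-01] | now [ 0.406  -0.1667  0.2146] yaw -81.5 t 6.35 F [-0.99 -0.22 -1.53] op 0.202 gf 62.2
```

View pics/f.png

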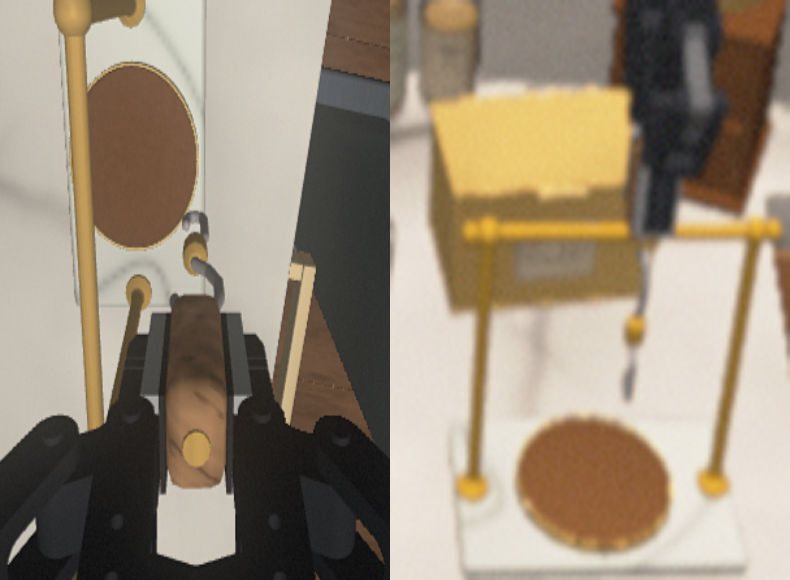

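The wrist view (left) shows the hook held and off the bar: J at (195,220), weight at (195,250). The scene view (right) shows the J foot at (628,395). I'll triangulate the throat.

```bash
python3 - <<'E'
from h import *
import pickle
w,a,s=pickle.load(open("i3.pkl","rb"))
r1=ray(w,130+195*300/390,100+222*300/580,s);r2=ray(a,290+237*110/400,160+388*130/580)
p=tri([r1,r2]);print(p,"off",p-s["eef_pos"])
o,d=r1;z=s["eef_pos"][2]-.096;print("wrist at z",(o+d*(z-o[2])/d[2]-s["eef_pos"]))
# weight
c=cloud(w,s);u,v=int(130+195*300/390),int(100+250*300/580);print("weight surf",c[v,u]-s["eef_pos"])
ca=cloud(a);print("scene weight",ca[160+int(328*130/580),290+int(245*110/400)]-s["eef_pos"])
for z,y in((.08,0),):
  for dv in range(-6,8,2): print(dv,(c[v+dv,u-6:u+7:3]-s["eef_pos"]).round(3).tolist())
E
```

```text
[ 0.40593506 -0.16633646  0.12065816] off [-0.00011224  0.00031416 -0.09393658]
wrist at z [ 0.00020913  0.00226571 -0.096     ]
weight surf [ 0.00102479 -0.00321799 -0.05290431]
scene weight [-0.00491395  0.00043965 -0.05463986]
-6 [[0.005, -0.003, -0.064], [0.003, -0.004, -0.059], [0.001, -0.005, -0.058], [-0.001, -0.004, -0.061], [-0.003, -0.004, -0.063]]
-4 [[0.005, -0.003, -0.058], [0.003, -0.004, -0.056], [0.001, -0.005, -0.055], [-0.001, -0.005, -0.056], [-0.003, -0.004, -0.06]]
-2 [[0.005, -0.003, -0.056], [0.003, -0.004, -0.055], [0.001, -0.004, -0.054], [-0.001, -0.004, -0.055], [-0.003, -0.004, -0.057]]
0 [[nan, nan, nan], [0.003, -0.003, -0.054], [0.001, -0.003, -0.053], [-0.001, -0.003, -0.053], [-0.003, -0.003, -0.056]]
2 [[0.004, -0.001, -0.054], [0.003, -0.002, -0.052], [0.001, -0.002, -0.052], [-0.001, -0.002, -0.053], [-0.003, -0.002, -0.054]]
4 [[0.004, 0.0, -0.054], [0.002, -0.001, -0.053], [0.001, -0.001, -0.051], [-0.001, -0.001, -0.053], [-0.003, -0.001, -0.054]]
6 [[0.004, 0.001, -0.053], [0.002, 0.0, -0.052], [0.001, -0.001, -0.049], [-0.001, -0.001, -0.048], [-0.003, -0.002, -0.048]]
```

Converted, -0.166 m is -0.332, -0.09 m is -0.18, -0.28 rad is -0.0891.

Request:
send_rows(motion=[{"slide": [-0.04, -0.004, -0.03], "rot": [0, 0, -0.0446], "claw": 1}, {"slide": [-0.11, -0.012, -0.06], "rot": [0, 0, -0.0891], "claw": 1}, {"slide": [-0.18, -0.02, -0.09], "rot": [0, 0, -0.1337], "claw": 1}, {"slide": [-0.26, -0.03, -0.11], "rot": [0, 0, -0.1783], "claw": 1}, {"slide": [-0.332, -0.038, -0.11], "rot": [0, 0, -0.2228], "claw": 1}])

```text
clock: 6.95
eef_pos: [0.4028, 0.0017, 0.2713]
orientation: [-0.0, 0.937, -0.35, 0.002]
ft_force: [0.3, 0.6, -1.2]
opening: 0.207
gripper_force: 62.1
```

Converted, -0.116 m is -0.232, -0.094 m is -0.188, -0.7 rad is -0.2228.

Request:
send_rows(motion=[{"slide": [-0.02, -0.046, 0], "rot": [0, 0, -0.0446], "claw": 1}, {"slide": [-0.04, -0.092, 0], "rot": [0, 0, -0.0891], "claw": 1}, {"slide": [-0.06, -0.14, 0], "rot": [0, 0, -0.1337], "claw": 1}, {"slide": [-0.08, -0.188, 0], "rot": [0, 0, -0.1783], "claw": 1}, {"slide": [-0.098, -0.232, 0], "rot": [0, 0, -0.2228], "claw": 1}])

```text
clock: 7.45
eef_pos: [0.4421, 0.1213, 0.2697]
orientation: [-0.0, 1.0, -0.007, 0.0]
ft_force: [-0.2, 0.3, -1.2]
opening: 0.204
gripper_force: 62.1
```

Converted, -0.7 rad is -0.2228.

Request:
send_rows(motion=[{"slide": [0, 0, 0], "rot": [0, 0, -0.0446], "claw": 1}, {"slide": [0, 0, 0], "rot": [0, 0, -0.0891], "claw": 1}, {"slide": [0, 0, 0], "rot": [0, 0, -0.1337], "claw": 1}, {"slide": [0, 0, 0], "rot": [0, 0, -0.1783], "claw": 1}, {"slide": [0, 0, 0], "rot": [0, 0, -0.2228], "claw": 1}])

```text
clock: 7.95
eef_pos: [0.4419, 0.1201, 0.2696]
orientation: [-0.0, 0.942, 0.336, 0.0]
ft_force: [-0.3, 0.0, -1.2]
opening: 0.203
gripper_force: 62.1
```

Converted, -0.7 rad is -0.2228.

Request:
send_rows(motion=[{"slide": [0, 0, 0], "rot": [0, 0, -0.0446], "claw": 1}, {"slide": [0, 0, 0], "rot": [0, 0, -0.0891], "claw": 1}, {"slide": [0, 0, 0], "rot": [0, 0, -0.1337], "claw": 1}, {"slide": [0, 0, 0], "rot": [0, 0, -0.1783], "claw": 1}, {"slide": [0, 0, 0], "rot": [0, 0, -0.2228], "claw": 1}])

```text
clock: 8.45
eef_pos: [0.4419, 0.12, 0.2696]
orientation: [0.0, 0.77, 0.638, 0.0]
ft_force: [0.5, 0.6, 0.4]
opening: 0.199
gripper_force: 62.1
```

```bash
python3 - <<'E'
from h import *
plan((0.4714,0.1633,0.25),110.4)
print(arm.get_state()["joint_pos"])
E
```

```text
slide [0.048  0.021  0.0196] rot [ 4.000e-04 -2.000e-04 -5.422e-01] | now [0.4419 0.12   0.2696] yaw 79.3 t 8.45 F [0.53 0.6  0.37] op 0.199 gf 62.1
[2.06027353e-02 6.46161864e-02 1.67563355e+00 2.01080869e-04
 1.40098049e+00 2.06712828e-01]
```

Converted, 0.048 m is 0.096, 0.021 m is 0.042, -0.542 rad is -0.1725.

Request:
send_rows(motion=[{"slide": [0.024, 0.01, 0], "rot": [0, 0, -0.0446], "claw": 1}, {"slide": [0.048, 0.02, 0], "rot": [0, 0, -0.0891], "claw": 1}, {"slide": [0.072, 0.032, 0], "rot": [0, 0, -0.1337], "claw": 1}, {"slide": [0.096, 0.042, 0.02], "rot": [0, 0, -0.1725], "claw": 1}, {"slide": [0.096, 0.042, 0.04], "rot": [0, 0, -0.1725], "claw": 1}])

```text
clock: 8.95
eef_pos: [0.4724, 0.164, 0.2493]
orientation: [0.0, 0.572, 0.82, 0.001]
ft_force: [-0.5, 0.8, -1.7]
opening: 0.2
gripper_force: 62.1
```

```bash
python3 - <<'E'
from h import *
import pickle
plan((0.4714,0.1633,0.142),110.4)
s=arm.get_state();w=arm.get_image("wrist");pickle.dump((w,s),open("i4.pkl","wb"))
cv2.imwrite("pics/g.png",cv2.resize(w["frame"][60:260,180:380],(590,590),interpolation=cv2.INTER_CUBIC))
E
```

```text
slide [-0.0004 -0.0013  0.1073] rot [ 0.0014 -0.0002 -0.0039] | now [0.4724 0.164  0.2493] yaw 110.2 t 8.95 F [-0.47  0.76 -1.67] op 0.2 gf 62.1
```

View pics/g.png

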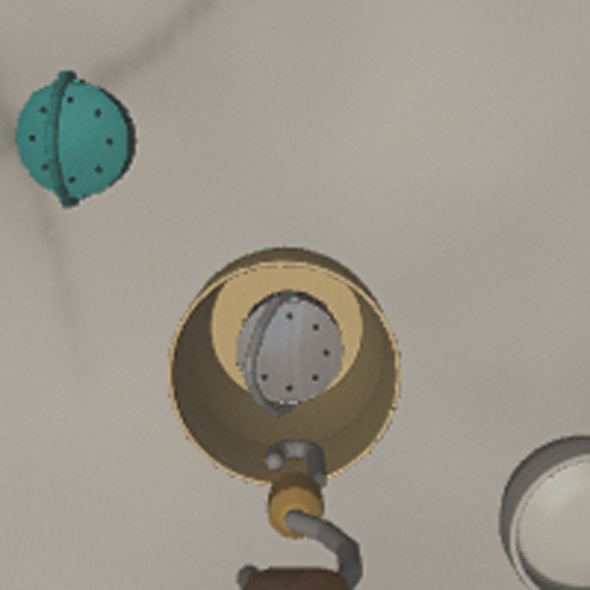

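The bail (apex ~(253,350)) leans left of the lid centre (292,347), and the J tip points left too, so the orientation is right. I'll check these positions in this second view.

```bash
python3 - <<'E'
from h import *
import pickle
w,s=pickle.load(open("i4.pkl","rb"));c=cloud(w,s);L=np.array([-.937,-.349]);P=np.array([.349,-.937])
def at(u,v,z):
    o,d=ray(w,u/2.95+180-.33,v/2.95+60-.33,s);p=(o+d*(z-o[2])/d[2]);q=p[:2]-s["eef_pos"][:2];return p.round(4),"L,P from tcp",(q@L).round(4),(q@P).round(4)
print("lid",at(292,347,.035));print("apex",at(252,352,.061), c[int(352/2.95+60),int(252/2.95+180)]);print("feet",at(293,297,.031),at(280,412,.031))
print("throat",at(297,458,s["eef_pos"][2]-.096))
E
```

```text
lid (array([0.4708, 0.1656, 0.035 ]), 'L,P from tcp', np.float64(0.0009), np.float64(-0.0021))
apex (array([0.457 , 0.1649, 0.061 ]), 'L,P from tcp', np.float64(0.0141), np.float64(-0.0062)) [0.45693543 0.16486011 0.06110169]
feet (array([0.4652, 0.182 , 0.031 ]), 'L,P from tcp', np.float64(0.0005), np.float64(-0.0193)) (array([0.4753, 0.1403, 0.031 ]), 'L,P from tcp', np.float64(0.0055), np.float64(0.0233))
throat (array([0.473 , 0.1644, 0.1533]), 'L,P from tcp', np.float64(-0.0007), np.float64(-0.0001))
```

Converted, 0.078 m is 0.156, 0.068 m is 0.136.

Request:
send_rows(motion=[{"slide": [0, -0.002, 0.04], "rot": [0, 0, 0], "claw": 1}, {"slide": [0, -0.002, 0.08], "rot": [0, 0, 0], "claw": 1}, {"slide": [0, -0.002, 0.11], "rot": [0, 0, 0], "claw": 1}, {"slide": [0, -0.002, 0.136], "rot": [0, 0, 0], "claw": 1}, {"slide": [0, -0.002, 0.156], "rot": [0, 0, 0], "claw": 1}])

```text
clock: 9.5
eef_pos: [0.4696, 0.1621, 0.1706]
orientation: [-0.001, 0.574, 0.819, -0.001]
ft_force: [0.6, -0.6, -0.4]
opening: 0.205
gripper_force: 62.0
```

Converted, 0.029 m is 0.058, 0.023 m is 0.046.

Request:
send_rows(motion=[{"slide": [0, 0, 0.016], "rot": [0, 0, 0], "claw": 1}, {"slide": [0, 0, 0.032], "rot": [0, 0, 0], "claw": 1}, {"slide": [0, 0, 0.046], "rot": [0, 0, 0], "claw": 1}, {"slide": [0, 0, 0.058], "rot": [0, 0, 0], "claw": 1}, {"slide": [0, 0, 0.058], "rot": [0, 0, 0], "claw": 1}])

```text
clock: 10.0
eef_pos: [0.4699, 0.1625, 0.1418]
orientation: [-0.001, 0.573, 0.819, -0.0]
ft_force: [-0.7, -0.4, -0.0]
opening: 0.203
gripper_force: 62.0
```

```bash
python3 - <<'E'
from h import *
plan((0.4575,0.1585,0.142),110.4)
E
```

```text
slide [ 0.0005 -0.013  -0.0002] rot [-0.0014 -0.0003 -0.0062] | now [0.4699 0.1625 0.1418] yaw 110.0 t 10.0 F [-0.72 -0.41 -0.05] op 0.203 gf 62.0
```

Converted, -0.0135 m is -0.027, -0.0115 m is -0.023.

Request:
send_rows(motion=[{"slide": [0, -0.006, 0], "rot": [0, 0, 0], "claw": 1}, {"slide": [0, -0.012, 0], "rot": [0, 0, 0], "claw": 1}, {"slide": [0, -0.018, 0], "rot": [0, 0, 0], "claw": 1}, {"slide": [0, -0.023, 0], "rot": [0, 0, 0], "claw": 1}, {"slide": [0, -0.027, 0], "rot": [0, 0, 0], "claw": 1}])

```text
clock: 10.5
eef_pos: [0.4575, 0.1579, 0.1428]
orientation: [0.0, 0.573, 0.819, 0.0]
ft_force: [0.1, 0.2, -1.1]
opening: 0.204
gripper_force: 62.0
```

Converted, -0.013 m is -0.026, -0.011 m is -0.022.

Request:
send_rows(motion=[{"slide": [0, 0, 0], "rot": [0, 0, 0], "claw": 1}, {"slide": [0, 0, -0.008], "rot": [0, 0, 0], "claw": 1}, {"slide": [0, 0, -0.016], "rot": [0, 0, 0], "claw": 1}, {"slide": [0, 0, -0.022], "rot": [0, 0, 0], "claw": 1}, {"slide": [0, 0, -0.026], "rot": [0, 0, 0], "claw": 1}])

```text
clock: 11.0
eef_pos: [0.458, 0.158, 0.1561]
orientation: [0.0, 0.573, 0.819, 0.0]
ft_force: [0.7, 0.2, -0.4]
opening: 0.206
gripper_force: 62.0
```

```bash
python3 - <<'E'
from h import *
import pickle
plan((0.4705,0.163,0.175),110.4)
s=arm.get_state();w=arm.get_image("wrist");pickle.dump((w,s),open("i5.pkl","wb"))
cv2.imwrite("pics/i.png",cv2.resize(w["frame"][60:260,180:380],(590,590),interpolation=cv2.INTER_CUBIC))
E
```

```text
slide [ 0.0004  0.0134 -0.0189] rot [ 0.0007  0.0002 -0.006 ] | now [0.458  0.158  0.1561] yaw 110.1 t 11.0 F [ 0.7   0.18 -0.43] op 0.206 gf 62.0
```

View pics/i.png

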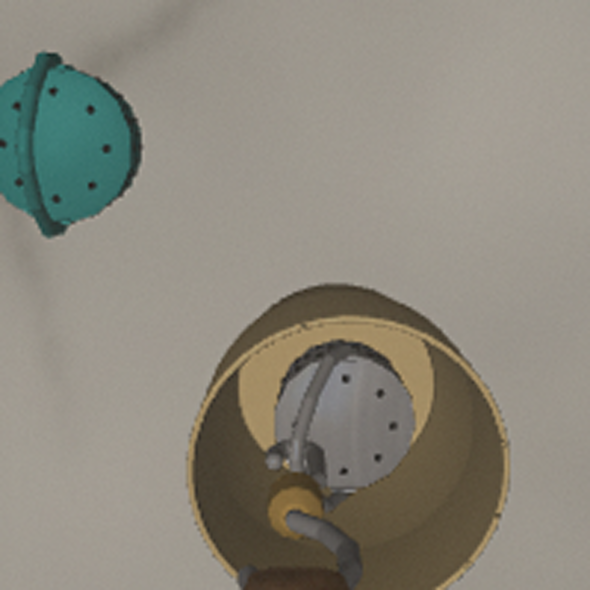

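The bail wire passes between the tip (275,460) and the shank (315,460), so it is caught. I'll recentre while lifting.

Converted, 0.0133 m is 0.0266, 0.012 m is 0.024.

Request:
send_rows(motion=[{"slide": [0, 0.006, -0.004], "rot": [0, 0, 0], "claw": 1}, {"slide": [0, 0.012, -0.006], "rot": [0, 0, 0], "claw": 1}, {"slide": [0, 0.018, -0.008], "rot": [0, 0, 0], "claw": 1}, {"slide": [0, 0.024, -0.008], "rot": [0, 0, 0], "claw": 1}, {"slide": [0, 0.0266, -0.01], "rot": [0, 0, 0], "claw": 1}])

```text
clock: 11.55
eef_pos: [0.4704, 0.1626, 0.1603]
orientation: [-0.0, 0.573, 0.819, -0.0]
ft_force: [0.3, 0.6, -1.3]
opening: 0.203
gripper_force: 62.0
```

Converted, -0.02 m is -0.04, -0.015 m is -0.03.

Request:
send_rows(motion=[{"slide": [0, 0, -0.006], "rot": [0, 0, 0], "claw": 1}, {"slide": [0, 0, -0.012], "rot": [0, 0, 0], "claw": 1}, {"slide": [0, 0, -0.02], "rot": [0, 0, 0], "claw": 1}, {"slide": [0, 0, -0.03], "rot": [0, 0, 0], "claw": 1}, {"slide": [0, 0, -0.04], "rot": [0, 0, 0], "claw": 1}])

```text
clock: 12.05
eef_pos: [0.4702, 0.1625, 0.1812]
orientation: [0.0, 0.573, 0.819, 0.0]
ft_force: [0.5, 0.1, -2.1]
opening: 0.202
gripper_force: 62.0
```

Converted, -0.045 m is -0.09, -0.038 m is -0.076.

Request:
send_rows(motion=[{"slide": [0, 0, -0.016], "rot": [0, 0, 0], "claw": 1}, {"slide": [0, 0, -0.036], "rot": [0, 0, 0], "claw": 1}, {"slide": [0, 0, -0.056], "rot": [0, 0, 0], "claw": 1}, {"slide": [0, 0, -0.076], "rot": [0, 0, 0], "claw": 1}, {"slide": [0, 0, -0.09], "rot": [0, 0, 0], "claw": 1}])

```text
clock: 12.55
eef_pos: [0.4706, 0.1626, 0.227]
orientation: [0.001, 0.573, 0.819, 0.001]
ft_force: [-0.4, -0.1, -3.2]
opening: 0.203
gripper_force: 62.0
```

Converted, -0.05 m is -0.1, -0.04 m is -0.08.

Request:
send_rows(motion=[{"slide": [0, 0, -0.02], "rot": [0, 0, 0], "claw": 1}, {"slide": [0, 0, -0.04], "rot": [0, 0, 0], "claw": 1}, {"slide": [0, 0, -0.06], "rot": [0, 0, 0], "claw": 1}, {"slide": [0, 0, -0.08], "rot": [0, 0, 0], "claw": 1}, {"slide": [0, 0, -0.1], "rot": [0, 0, 0], "claw": 1}])

```text
clock: 13.05
eef_pos: [0.4702, 0.1625, 0.2765]
orientation: [0.0, 0.573, 0.819, 0.0]
ft_force: [0.9, 0.1, -2.6]
opening: 0.201
gripper_force: 62.0
```

```bash
python3 - <<'E'
from h import *
import pickle
plan((0.40,0.0,0.29),60)
s=arm.get_state();w=arm.get_image("wrist");a=arm.get_image("scene");pickle.dump((w,a,s),open("i6.pkl","wb"))
o=a["world_to_cam"]@np.r_[s["eef_pos"],1];u=int(o[0]/o[2]*a["fx"]+a["cx"]);v=int(o[1]/o[2]*a["fy"]+a["cy"]);print(u,v)
A=w["frame"][60:360,180:380];B=a["frame"][max(v-60,0):v+120,max(u-60,0):u+60]
cv2.imwrite("pics/j.png",np.hstack([cv2.resize(x,(390,585),interpolation=cv2.INTER_CUBIC) for x in(A,B)]))
E
```

```text
slide [-0.1286 -0.1217 -0.0135] rot [ 0.     -0.      0.8736] | now [0.4702 0.1625 0.2765] yaw 110.1 t 13.05 F [ 0.92  0.15 -2.6 ] op 0.201 gf 62.0
199 153
```

View pics/j.png

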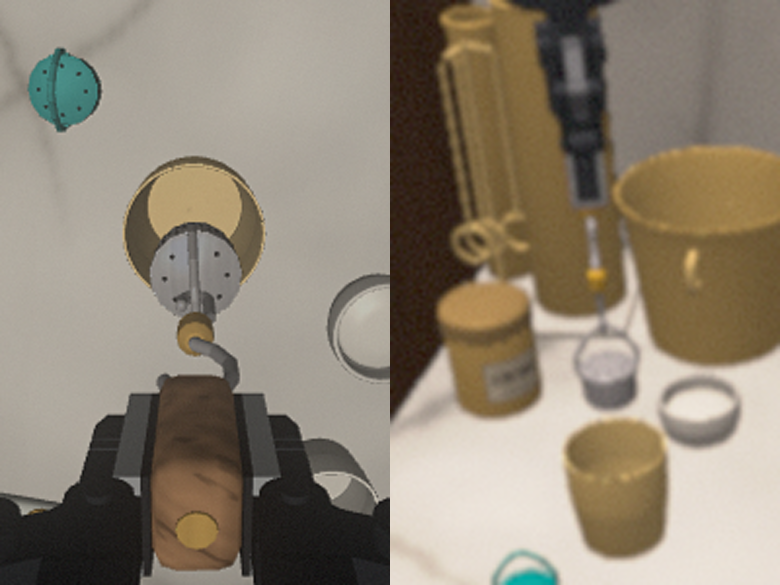

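The basket hangs centred in the J, clear above the tumbler, and the tumbler hasn't moved. I'll turn back gently on the way to the stand.

Converted, -0.055 m is -0.11, -0.052 m is -0.104, 0.6 rad is 0.191.

Request:
send_rows(motion=[{"slide": [-0.012, -0.012, 0], "rot": [0, 0, 0.0255], "claw": 1}, {"slide": [-0.034, -0.032, 0], "rot": [0, 0, 0.0637], "claw": 1}, {"slide": [-0.058, -0.054, 0], "rot": [0, 0, 0.105], "claw": 1}, {"slide": [-0.084, -0.078, 0], "rot": [0, 0, 0.1464], "claw": 1}, {"slide": [-0.11, -0.104, 0], "rot": [0, 0, 0.191], "claw": 1}])

```text
clock: 13.65
eef_pos: [0.4397, 0.0925, 0.2752]
orientation: [-0.0, 0.791, 0.611, -0.0]
ft_force: [0.2, -0.7, -2.6]
opening: 0.202
gripper_force: 61.9
```

Converted, -0.096 m is -0.192, -0.077 m is -0.154, 0.6 rad is 0.191.

Request:
send_rows(motion=[{"slide": [-0.038, -0.004, 0], "rot": [0, 0, 0.0382], "claw": 1}, {"slide": [-0.076, -0.01, 0], "rot": [0, 0, 0.0764], "claw": 1}, {"slide": [-0.114, -0.014, 0], "rot": [0, 0, 0.1146], "claw": 1}, {"slide": [-0.154, -0.02, 0], "rot": [0, 0, 0.1528], "claw": 1}, {"slide": [-0.192, -0.024, 0], "rot": [0, 0, 0.191], "claw": 1}])

```text
clock: 14.15
eef_pos: [0.4042, 0.0024, 0.2753]
orientation: [-0.0, 0.937, 0.35, -0.0]
ft_force: [1.2, -0.1, -1.7]
opening: 0.202
gripper_force: 61.9
```

Converted, 0.064 m is 0.128, -0.063 m is -0.126, 0.6 rad is 0.191.

Request:
send_rows(motion=[{"slide": [-0.026, 0.026, 0], "rot": [0, 0, 0.0382], "claw": 1}, {"slide": [-0.052, 0.052, 0], "rot": [0, 0, 0.0764], "claw": 1}, {"slide": [-0.076, 0.078, 0], "rot": [0, 0, 0.1146], "claw": 1}, {"slide": [-0.102, 0.104, 0], "rot": [0, 0, 0.1528], "claw": 1}, {"slide": [-0.126, 0.128, 0], "rot": [0, 0, 0.191], "claw": 1}])

```text
clock: 14.65
eef_pos: [0.3995, -0.0874, 0.2753]
orientation: [-0.0, 0.998, 0.058, -0.0]
ft_force: [-0.1, -0.3, -1.0]
opening: 0.205
gripper_force: 61.9
```

Converted, 0.07 m is 0.14, 0.062 m is 0.124, 0.6 rad is 0.191.

Request:
send_rows(motion=[{"slide": [-0.004, 0.034, 0], "rot": [0, 0, 0.0382], "claw": 1}, {"slide": [-0.008, 0.068, 0], "rot": [0, 0, 0.0764], "claw": 1}, {"slide": [-0.012, 0.1, 0], "rot": [0, 0, 0.1146], "claw": 1}, {"slide": [-0.016, 0.124, 0], "rot": [0, 0, 0.1528], "claw": 1}, {"slide": [-0.016, 0.14, 0], "rot": [0, 0, 0.191], "claw": 1}])

```text
clock: 15.15
eef_pos: [0.3999, -0.158, 0.2752]
orientation: [-0.0, 0.971, -0.24, -0.0]
ft_force: [-0.3, -0.1, -1.5]
opening: 0.2
gripper_force: 61.9
```

Converted, 0.24 rad is 0.0764.

Request:
send_rows(motion=[{"slide": [0, 0, 0], "rot": [0, 0, 0.0382], "claw": 1}, {"slide": [0, 0, 0], "rot": [0, 0, 0.0764], "claw": 1}, {"slide": [0, 0, 0], "rot": [0, 0, 0.1146], "claw": 1}, {"slide": [0, 0, 0], "rot": [0, 0, 0.1528], "claw": 1}, {"slide": [0, 0, 0], "rot": [0, 0, 0.191], "claw": 1}])

```text
clock: 15.65
eef_pos: [0.4, -0.157, 0.2752]
orientation: [0.0, 0.857, -0.516, -0.0]
ft_force: [0.5, -0.6, -2.7]
opening: 0.202
gripper_force: 61.9
```

```bash
python3 - <<'E'
from h import *
plan((0.406,-0.1667,0.2165),-81.4)
E
```

```text
slide [ 0.0114 -0.0008  0.0587] rot [0.0005 0.0006 0.3364] | now [ 0.4    -0.157   0.2752] yaw -62.1 t 15.65 F [ 0.54 -0.58 -2.72] op 0.202 gf 61.9
```

Converted, 0.036 m is 0.072, 0.0114 m is 0.0228, 0.336 rad is 0.107.

Request:
send_rows(motion=[{"slide": [0.006, 0, 0.012], "rot": [0, 0, 0.0286], "claw": 1}, {"slide": [0.012, 0, 0.024], "rot": [0, 0, 0.0573], "claw": 1}, {"slide": [0.018, 0, 0.04], "rot": [0, 0, 0.0859], "claw": 1}, {"slide": [0.0228, -0.002, 0.056], "rot": [0, 0, 0.107], "claw": 1}, {"slide": [0.0228, -0.002, 0.072], "rot": [0, 0, 0.107], "claw": 1}])

```text
clock: 16.15
eef_pos: [0.4065, -0.1668, 0.2389]
orientation: [0.0, 0.76, -0.65, -0.0]
ft_force: [-0.1, -0.6, -2.5]
opening: 0.203
gripper_force: 61.9
```

Converted, 0.0215 m is 0.043, 0.015 m is 0.03.

Request:
send_rows(motion=[{"slide": [0, 0, 0.016], "rot": [0, 0, 0], "claw": 1}, {"slide": [0, 0, 0.03], "rot": [0, 0, 0], "claw": 1}, {"slide": [0, 0, 0.043], "rot": [0, 0, 0], "claw": 1}, {"slide": [0, 0, 0.043], "rot": [0, 0, 0], "claw": 1}, {"slide": [0, 0, 0.043], "rot": [0, 0, 0], "claw": 1}])

```text
clock: 16.65
eef_pos: [0.4066, -0.1667, 0.2181]
orientation: [-0.0, 0.76, -0.65, -0.0]
ft_force: [0.7, -0.5, -1.8]
opening: 0.203
gripper_force: 61.9
```

Request:
send_rows(motion=[{"slide": [0, 0, 0], "rot": [0, 0, 0], "claw": 1}, {"slide": [0, 0, 0], "rot": [0, 0, 0], "claw": 1}, {"slide": [0, 0, 0], "rot": [0, 0, 0], "claw": 1}, {"slide": [0, 0, 0], "rot": [0, 0, 0], "claw": 1}, {"slide": [0, 0, 0], "rot": [0, 0, 0], "claw": 1}])

```text
clock: 17.15
eef_pos: [0.4065, -0.1667, 0.2182]
orientation: [-0.0, 0.76, -0.65, 0.0]
ft_force: [0.3, 0.5, -2.9]
opening: 0.201
gripper_force: 61.9
```

```bash
python3 - <<'E'
from h import *
plan((0.4527,-0.1601,0.2165),-81.4)
E
```

```text
slide [ 0.0006 -0.0466  0.0017] rot [-0.0001 -0.0001  0.0055] | now [ 0.4065 -0.1667  0.2182] yaw -81.1 t 17.15 F [ 0.28  0.47 -2.92] op 0.201 gf 61.9
```

Converted, -0.036 m is -0.072, -0.029 m is -0.058.

Request:
send_rows(motion=[{"slide": [0, -0.012, 0.006], "rot": [0, 0, 0], "claw": 1}, {"slide": [0, -0.026, 0.007], "rot": [0, 0, 0], "claw": 1}, {"slide": [0, -0.042, 0.007], "rot": [0, 0, 0], "claw": 1}, {"slide": [0, -0.058, 0.007], "rot": [0, 0, 0], "claw": 1}, {"slide": [0, -0.072, 0.007], "rot": [0, 0, 0], "claw": 1}])

```text
clock: 17.65
eef_pos: [0.4431, -0.161, 0.2146]
orientation: [-0.0, 0.76, -0.65, 0.0]
ft_force: [-0.6, -0.9, -2.1]
opening: 0.202
gripper_force: 61.9
```

Converted, -0.0105 m is -0.021, -0.009 m is -0.018.

Request:
send_rows(motion=[{"slide": [0, -0.01, 0], "rot": [0, 0, 0], "claw": 1}, {"slide": [0, -0.018, 0], "rot": [0, 0, 0], "claw": 1}, {"slide": [0, -0.021, 0], "rot": [0, 0, 0], "claw": 1}, {"slide": [0, -0.021, 0], "rot": [0, 0, 0], "claw": 1}, {"slide": [0, -0.021, 0], "rot": [0, 0, 0], "claw": 1}])

```text
clock: 18.15
eef_pos: [0.4523, -0.1595, 0.2146]
orientation: [0.0, 0.76, -0.65, -0.0]
ft_force: [1.0, -0.3, -2.0]
opening: 0.204
gripper_force: 61.9
```

```bash
python3 - <<'E'
from h import *
plan((0.4527,-0.1601,0.197),-81.4)
E
```

```text
slide [ 0.0007 -0.0003  0.0176] rot [0.0002 0.     0.0055] | now [ 0.4523 -0.1595  0.2146] yaw -81.1 t 18.15 F [ 1.01 -0.27 -2.04] op 0.204 gf 61.9
```

Converted, 0.017 m is 0.034, 0.016 m is 0.032.

Request:
send_rows(motion=[{"slide": [0, 0, 0.01], "rot": [0, 0, 0], "claw": 1}, {"slide": [0, 0, 0.018], "rot": [0, 0, 0], "claw": 1}, {"slide": [0, 0, 0.026], "rot": [0, 0, 0], "claw": 1}, {"slide": [0, 0, 0.032], "rot": [0, 0, 0], "claw": 1}, {"slide": [0, 0, 0.034], "rot": [0, 0, 0], "claw": 1}])

```text
clock: 18.65
eef_pos: [0.4523, -0.1595, 0.1973]
orientation: [0.0, 0.76, -0.65, -0.0]
ft_force: [-0.9, 1.4, 1.5]
opening: 0.203
gripper_force: 62.2
```

Converted, 0.0005 m is 0.001.

Request:
send_rows(motion=[{"slide": [0, 0, 0.001], "rot": [0, 0, 0], "claw": 1}, {"slide": [0, 0, 0.001], "rot": [0, 0, 0], "claw": 1}, {"slide": [0, 0, 0.001], "rot": [0, 0, 0], "claw": 1}, {"slide": [0, 0, 0.001], "rot": [0, 0, 0], "claw": 1}, {"slide": [0, 0, 0.001], "rot": [0, 0, 0], "claw": 1}])

```text
clock: 19.15
eef_pos: [0.4526, -0.1595, 0.1973]
orientation: [-0.0, 0.76, -0.65, 0.0]
ft_force: [-0.5, 0.5, 1.4]
opening: 0.205
gripper_force: 62.3
```

```bash
python3 - <<'E'
from h import *
import pickle
plan((0.4527,-0.1601,0.197),-81.4)
s=arm.get_state();w=arm.get_image("wrist");a=arm.get_image("scene");pickle.dump((w,a,s),open("i7.pkl","wb"))
A=w["frame"][100:400,130:430];B=a["frame"][160:290,290:400]
cv2.imwrite("pics/k.png",np.hstack([cv2.resize(A,(390,580)),cv2.resize(B,(400,580),interpolation=cv2.INTER_CUBIC)]))
E
```

```text
slide [ 0.0006 -0.      0.0003] rot [-0.0003 -0.0002  0.0056] | now [ 0.4526 -0.1595  0.1973] yaw -81.1 t 19.15 F [-0.47  0.54  1.35] op 0.205 gf 62.3
```

View pics/k.png

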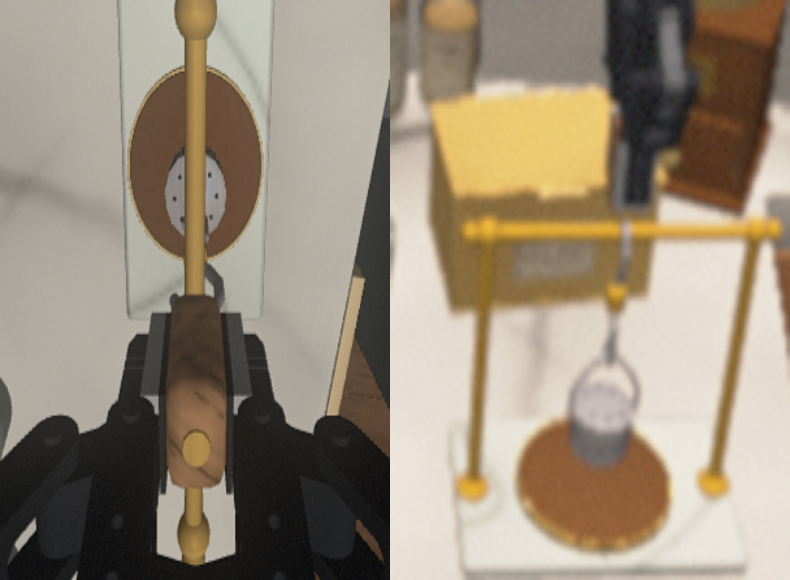

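The bar passes through the crook at wrist (195,250) and the basket hangs over the plate at scene (600,420). The force went from −2.5 N to +1.4 N, so the hook is seated. I'll release and rise.

Request:
send_rows(motion=[{"slide": [0, 0, 0], "rot": [0, 0, 0], "claw": 0.5}, {"slide": [0, 0, 0], "rot": [0, 0, 0], "claw": 0.3}, {"slide": [0, 0, 0], "rot": [0, 0, 0], "claw": 0}, {"slide": [0, 0, 0], "rot": [0, 0, 0], "claw": -0.4}, {"slide": [0, 0, 0], "rot": [0, 0, 0], "claw": -1}])

```text
clock: 19.75
eef_pos: [0.4525, -0.1595, 0.1971]
orientation: [-0.0, 0.76, -0.65, 0.0]
ft_force: [0.4, 0.7, -0.0]
opening: 0.824
gripper_force: 0.0
```

Converted, -0.045 m is -0.09, -0.025 m is -0.05.

Request:
send_rows(motion=[{"slide": [0, 0, 0], "rot": [0, 0, 0], "claw": -1}, {"slide": [0, 0, 0], "rot": [0, 0, 0], "claw": -1}, {"slide": [0, 0, -0.02], "rot": [0, 0, 0], "claw": -1}, {"slide": [0, 0, -0.05], "rot": [0, 0, 0], "claw": -1}, {"slide": [0, 0, -0.09], "rot": [0, 0, 0], "claw": -1}])

```text
clock: 20.25
eef_pos: [0.4521, -0.1593, 0.2426]
orientation: [0.0, 0.76, -0.65, -0.001]
ft_force: [1.1, -0.8, 0.2]
opening: 1.003
gripper_force: 0.0
```

Request:
send_rows(motion=[{"slide": [0, 0, -0.05], "rot": [0, 0, 0], "claw": -1}, {"slide": [0, 0, -0.1], "rot": [0, 0, 0], "claw": -1}, {"slide": [0, 0, -0.15], "rot": [0, 0, 0], "claw": -1}, {"slide": [0, 0, -0.2], "rot": [0, 0, 0], "claw": -1}, {"slide": [0, 0, -0.2], "rot": [0, 0, 0], "claw": -1}])

```text
clock: 20.75
eef_pos: [0.4538, -0.1603, 0.3466]
orientation: [-0.001, 0.76, -0.65, 0.004]
ft_force: [0.1, 0.5, -0.0]
opening: 0.999
gripper_force: 0.0
```

Request:
send_rows(motion=[{"slide": [0, 0, 0], "rot": [0, 0, 0], "claw": -1}, {"slide": [0, 0, 0], "rot": [0, 0, 0], "claw": -1}, {"slide": [0, 0, 0], "rot": [0, 0, 0], "claw": -1}, {"slide": [0, 0, 0], "rot": [0, 0, 0], "claw": -1}, {"slide": [0, 0, 0], "rot": [0, 0, 0], "claw": -1}])

```text
clock: 21.25
eef_pos: [0.4523, -0.1594, 0.3415]
orientation: [0.0, 0.76, -0.65, -0.001]
ft_force: [0.1, -0.0, -0.2]
opening: 1.002
gripper_force: 0.0
```

Request:
send_rows(motion=[{"slide": [0, 0, 0], "rot": [0, 0, 0], "claw": -1}, {"slide": [0, 0, 0], "rot": [0, 0, 0], "claw": -1}, {"slide": [0, 0, 0], "rot": [0, 0, 0], "claw": -1}, {"slide": [0, 0, 0], "rot": [0, 0, 0], "claw": -1}, {"slide": [0, 0, 0], "rot": [0, 0, 0], "claw": -1}])

```text
clock: 21.75
eef_pos: [0.4525, -0.1595, 0.3421]
orientation: [-0.0, 0.76, -0.65, 0.0]
ft_force: [-0.6, 0.1, -0.4]
opening: 1.0
gripper_force: 0.0
```

```bash
python3 - <<'E'
from h import *
F=[]
for i in range(8):
    a=arm.get_image("scene");c=cloud(a);d=np.hypot(c[...,0]-.452,c[...,1]+.16);z=c[...,2]
    r=[]
    for lo,hi in((.195,.24),(.045,.075)):
        p=c[(d<.03)&(z>lo)&(z<hi)];r.append(p.mean(0).round(4).tolist())
    r.append(round(float(np.nanmin(z[(d<.018)&(z>.026)])),3))
    print(r)
B=a["frame"][160:290,290:400];cv2.imwrite("pics/l.png",cv2.resize(B,None,fx=4.5,fy=4.5,interpolation=cv2.INTER_CUBIC))
E
```

```text
[[0.4453, -0.1591, 0.2188], [0.4484, -0.1585, 0.0652], 0.045]
[[0.4453, -0.1591, 0.2187], [0.4486, -0.1585, 0.0655], 0.045]
[[0.4452, -0.159, 0.2189], [0.4487, -0.1583, 0.0654], 0.044]
[[0.4453, -0.159, 0.2186], [0.4487, -0.1586, 0.0655], 0.044]
[[0.4452, -0.159, 0.2188], [0.4486, -0.1585, 0.0655], 0.043]
[[0.4452, -0.1588, 0.2188], [0.4487, -0.1584, 0.0653], 0.043]
[[0.4453, -0.1591, 0.2189], [0.4484, -0.1586, 0.0655], 0.044]
[[0.4453, -0.1591, 0.2188], [0.4487, -0.1584, 0.0653], 0.043]
```

The hook and basket are at rest. Over 0.4 s the measured points stayed within 0.3 mm, and the grip and basket bottom sit at the expected heights. Handing in.

```bash
python3 -c "
from station import arm
print(arm.job_done())"
```

```text
the job is handed in; nothing more can be done
None
```

The basket was lifted out of the tumbler on the hook, and the hook is back on the bar with the basket hanging at rest over the drip plate; I handed the job in at about 22 s, but the interface returned no verdict.

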